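# Hang the heel form on the lipped rail and scan it in

### The job

Put the nearly square heel form away: take it out of the wooden rest, lift its hook over the lip of the rail, lower it until it hangs fully seated in the empty length beside the form already there, and let go. Then take the scanner from its cradle, hold its window steady and square in front of the hung heel form's label, a hand's breadth away, for a good second, and lay it back in the cradle as it lay. Leave the other two forms where they are.

Things in the scene. Friction and masses are not known exactly. Their poses are not given: they have to be found in the camera images.
- form_heel_grip (a point): Centre of the heel form's black grip, an upright block 14 (x) x 34 (y) x 45 high on the crown of a steel hook. The form: plywood board 116 wide (y), 130 high, 12 thick, wider and lower than the other forms, U-shaped outline; underside 177.5 mm below this point, mid-plane 8 mm in front. Form axes: x front to back, y across, z up. 0.17 to 0.34 kg. Starts upright in either slot of the rest.
- form_heel_hook (a point): Seat of the heel form's hook: under the 40 mm wide crown, midway in the 12 mm gap (x) between the strap on the board's back and the hook's downturned tongue; 27.5 mm below the grip's centre, 8 mm behind it. The 4 mm tongue with its flared tip reaches 33 mm below and 15 mm behind this point. When hung, this point lies on top of the rail's lip.
- form_heel_label (a point): Centre of the barcode label (60 wide x 34 high) on the front (-x) face of the heel form, 147.5 mm below the grip's centre; it faces the form's -x.
- form_fore_grip (a point): Grip of the tall narrow form (80 wide x 150 high, oval outline) in the other slot of the rest; it stays there. Grip and hook like the heel form's; underside 197.5 mm below this point, axes alike.
- form_hung_grip (a point): Grip of another tall narrow form (80 wide x 150 high, oval outline) that already hangs on the left (+y) part of the rail; it stays there.
- rail: Fixed aluminium rail. Origin on the table below the middle of its lip; x to the back, y along it. The lip is the top edge of an upright front plate 5 thick (x -2.5 to 2.5 mm), 280 long (y -140 to 140), 200 mm above the table. Behind it a channel 22 wide, 38 deep, then a back plate 2 mm lower than the lip; end stops 7 mm higher. Posts stand behind. Forms hang in front (-x), tongue behind the lip.
- rest: Fixed wooden rest, 150 x 150 x 40 mm, origin at the centre of its underside. Two slots along its y, at x = -35 and +35 mm, 14.5 wide, floor 15 mm above the table; the forms stand 25 mm deep in them, fronts to its -x.
- scanner_mid (a point): Centre of the hand scanner: dark bar 130 (x) x 40 (y) x 36 (z) mm, 0.15 kg, with a rubber nose 46 wide round the window at its +x end and a grey trigger on top. Take it across its 40 mm width at the middle. It starts lying in the cradle.
- scanner_window (a point): Centre of the scanner's window, 79.5 mm ahead (+x) of scanner_mid and 3.5 mm above it; it looks along the scanner's +x.
- dock_seat (a point): Where scanner_mid lies when the scanner lies in the cradle (40 mm above the table; x towards the window). Fixed black cradle: base 150 (x) x 64 (y) x 14 mm; saddles 22 long at x = -42 and +42 mm, floor 22 mm above the table, between cheeks 50 mm apart that rise to 36 mm. Between the saddles the scanner's sides are free for fingers.

How it is judged (in metres and radians):
On the way, in this order (a step that is already met when the one before it is completed fails the run):
1. the heel form hangs seated on the rail and is let go (z of form_heel_hook in the frame of rail between 0.196 and 0.204 m and x of form_heel_hook in the frame of rail between -0.008 and 0.008 m and y of form_heel_hook in the frame of rail between -0.125 and 0.125 m and angle between form_heel_hook's own z axis and vertical below 0.15 rad and contact force between the fingers and form_heel below 0.1 N), for 0.2 s.
2. the scanner's window, held steady, looks squarely at the label of the hung heel form from 40 to 220 mm (x of form_heel_label in the frame of scanner_window between 0.04 and 0.22 m and y of form_heel_label in the frame of scanner_window between -0.03 and 0.03 m and z of form_heel_label in the frame of scanner_window between -0.025 and 0.025 m and angle between the x axis of scanner_window and the x axis of form_heel_label, either way round below 0.35 rad and z of form_heel_hook in the frame of rail between 0.196 and 0.204 m and linear speed of scanner below 0.03 m/s), for 0.6 s.
At the end, for the whole second after the job is handed in: The heel form hangs at rest on the rail between the end stops: hook seat within 4 mm of the lip top's height and 8 mm across it, upright and parallel to the rail within 0.15 rad. The scanner lies at rest in its cradle, right way up and round, within 20 mm of its seat and seated (4 mm) (z of form_heel_hook in the frame of rail between 0.196 and 0.204 m and x of form_heel_hook in the frame of rail between -0.008 and 0.008 m and y of form_heel_hook in the frame of rail between -0.125 and 0.125 m and angle between form_heel_hook's own z axis and vertical below 0.15 rad and angle between the y axis of form_heel_hook and the y axis of rail, either way round below 0.15 rad and linear speed of each of form_heel, scanner below 0.03 m/s and horizontal distance between scanner_mid and dock_seat below 0.02 m and height (world z) of scanner_mid between 0.036 and 0.044 m and angle between scanner_mid's own z axis and vertical below 0.1 rad and x of scanner_window in the frame of dock_seat above 0.05 m); the robot touches nothing.
It fails at once if the other form on the rail knocked off or pushed more than 30 mm (distance of form_hung_grip from where it was at the start of the episode above 0.03 m).
It fails at once if the other form in the rest taken out or pushed over (moved more than 30 mm) (distance of form_fore_grip from where it was at the start of the episode above 0.03 m).
It also fails if it takes over 64 s, if anything falls off the work surface, if the arm or the gripper's body presses on something with over 40 N, if the wrist force passes 120 N, or if a joint passes its speed limit or range.

### The arm

A 6-joint arm with a two-finger parallel gripper is mounted at the origin on a cart in front of the work surface, level with it; the furniture and walls round the work are solid. World frame = base frame: x ahead of the robot, y to its left, z up, the work surface at z = 0. Lengths are in mm, angles in rad, forces in N, time in s.
With the tool pointing down it reaches from about 400 to 925 mm from the base axis. Payload 12.5 kg.
Tool frame: the origin (TCP) lies midway between the tips of the shut fingers; the grasp point (between the pads) lies 19 mm behind it; z points along the fingers, y is the line along which they close (so a half turn about z gives the same grasp; the last joint's range is limited). The gripper opens to 95 mm and grips with 3 to 60 N. Pads are 20 mm wide; open, the fingers measure 119 mm over their backs; the gripper's body (75 mm by 180 mm) begins 59 mm behind the grasp point.
Start: joints at [1.144, 0.491, 1.559, -0, 1.092, -0.106], TCP at [197.062, 593.139, 214.661] pointing down, gripper open.
Joint ranges: [-3.1, 3.1], [-0.84, 2.19], [0.05, 2.79], [-1.13, 4.28], [0.06, 2.93], [-2.69, 2.69]. Speed limits (rad/s): [2.22, 2.22, 2.79, 3.14, 3.14, 3.14].

### API

Orientations are given as [roll, pitch, yaw] about the fixed x, y, z axes, in that order (R = Rz(yaw) Ry(pitch) Rx(roll)).
In Python, from cell import state, read_camera, job_done gives the robot as it stands.
- The arm moves only by the tool carry_out, never from a script. Its argument "moves" is a list of rows, each an object with "slide": the shift along the tool's x, y, z as a fraction of full scale, a list of three; "spin": the turn about the tool's z as a fraction of full scale. A call has 1 to 12 rows; each row shifts and turns the commanded pose from where the row before left it, along the tool's axes as they then stand; what a row does not reach is not made up. Full scale, the value 1, is 0.4 m for a shift and 30 degrees for a turn. A row lasts 1/12 s, in which the tool goes at most 41.7 mm and 7.16 degrees, less where a joint would pass 70% of its speed; a pose out of reach is approached as far as the arm can. A call with a number of a shift or a turn outside -1 to 1 is refused whole. A call with a gripper value outside its range is refused whole. "hand" is the closure, from 0 (fully open) to 1 (shut), set as the call begins (left out, the last holds). The fingers move at their own pace and stop on an object; the grip force is fixed at half the most. Time passes only in rows, so rows that do not move let the fingers close. It gives the time, the measured TCP pose, the force, the opening and the grip force at its end, in the units of the state.
- state(): the state, without advancing time (a new reading comes with each control period).
- read_camera(name): name is "scene" or "top"; returns a dict with "color" (384x512x3 uint8, red, green, blue), "K" (3x3 intrinsics, pixels), "k1" (the pictures are not rectified: a ray, as slopes to the right and down, at radius r is drawn at 1 + k1 r^2 times it, then the intrinsics apply), "R" (3x3) and "t" (3): a world point X has camera coordinates R X + t. Camera axes: x right, y down, z forward; pixel columns grow to the right and rows downward; lengths in mm; the calibration is good to about 2 mm. A picture is of the moment at which its call begins. There is no depth.
- job_done(): hands the job in; it is judged then, once.
The state is a dict: "t": time; "joints": joint angles; "qvel": joint speeds; "tau": joint torques, N m; "eef_pos": TCP position; "tcp_rot": TCP orientation; "ft_force": force on the tool from outside, world axes, zero at the start; "moment": the same for the moment, N m; "opening": opening from 0.0 (shut) to 1.0 (fully open); "grip_force": force on a finger pad.
Only numpy, scipy, OpenCV 4.12 (cv2) and the standard library are available. Lean on these libraries where they do the work, as an engineer would, in place of code of your own. Each camera call takes 0.05 s, during which the arm holds its last target. There are 200 camera calls.

## Working session

There is one attempt and no reset: what is moved stays moved. The work goes in short steps, Python scripts to look and compute and a tool call to move; the robot and the scene stay as the last step left them, time stands still between calls to the robot, and variables do not carry over. Pictures are saved under pics/ and viewed, at most 10 in all, crops included, and the job is handed in when it is done.

Besides the shell and the picture viewer there is one more tool, called after ">>>" by a JSON object that holds its "fn" and its "kwargs". carry_out: Moves the arm, as the interface text tells. Shift numbers are shares of 0.4 m and turn numbers shares of 30 degrees, none past 1 either way. Its arguments: {"type":"object","properties":{"moves":{"type":"array"},"hand":{"type":"number"}},"required":["moves"]}

```bash
mkdir -p pics; ls; python3 - <<'E'
from cell import state, read_camera
import cv2,numpy as np,pickle
s=state();print({k:np.round(v,3) for k,v in s.items()})
d={}
for n in("scene","top"):
    c=read_camera(n);d[n]=c;cv2.imwrite(f"pics/{n}0.png",cv2.resize(c["color"][:,:,::-1],(800,600),interpolation=cv2.INTER_CUBIC))
    print(n,c["K"],c["k1"],c["R"],c["t"],-c["R"].T@c["t"])
pickle.dump(d,open("cam0.pkl","wb"))
E
```

```text
pics
{'t': np.float64(0.0), 'joints': array([ 1.144,  0.492,  1.559, -0.   ,  1.092, -0.106]), 'qvel': array([-0.001,  0.   , -0.001,  0.   ,  0.   ,  0.001]), 'tau': array([ 3.0000e-03, -6.1266e+01, -2.5818e+01,  6.9000e-02,  4.8000e-02,
       -0.0000e+00]), 'eef_pos': array([196.962, 592.897, 214.064]), 'tcp_rot': array([-3.141, -0.   ,  2.821]), 'ft_force': array([ 0.66 , -0.768,  0.018]), 'moment': array([0.027, 0.009, 0.015]), 'grip_force': np.float64(0.0), 'opening': np.float64(1.002)}
scene [[434.58719002   0.         255.97857253]
 [  0.         434.58719002 183.46440747]
 [  0.           0.           1.        ]] 0.03624913527264741 [[ 0.54774188 -0.83656022  0.01207644]
 [-0.56214888 -0.37868361 -0.73524646]
 [ 0.61965109  0.39593652 -0.67769226]] [-220.6222094   466.59910475  576.80096931] [  25.72683717 -236.24689562  736.6232254 ]
top [[354.59042574   0.         258.96755971]
 [  0.         354.59042574 189.97589947]
 [  0.           0.           1.        ]] -0.08820476168666698 [[-0.00998976 -0.9998172  -0.01630234]
 [-0.99613581  0.01137295 -0.0870868 ]
 [ 0.08725629  0.01536937 -0.99606733]] [ 77.91992608 568.95501088 961.76918389] [ 483.61445192   56.65319823 1008.80561031]
```

View pics/scene0.png

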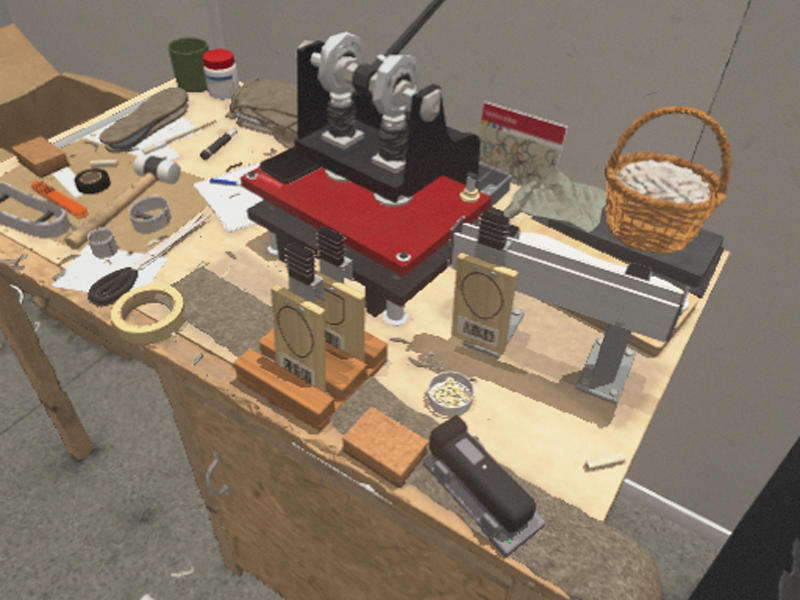

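View pics/top0.png

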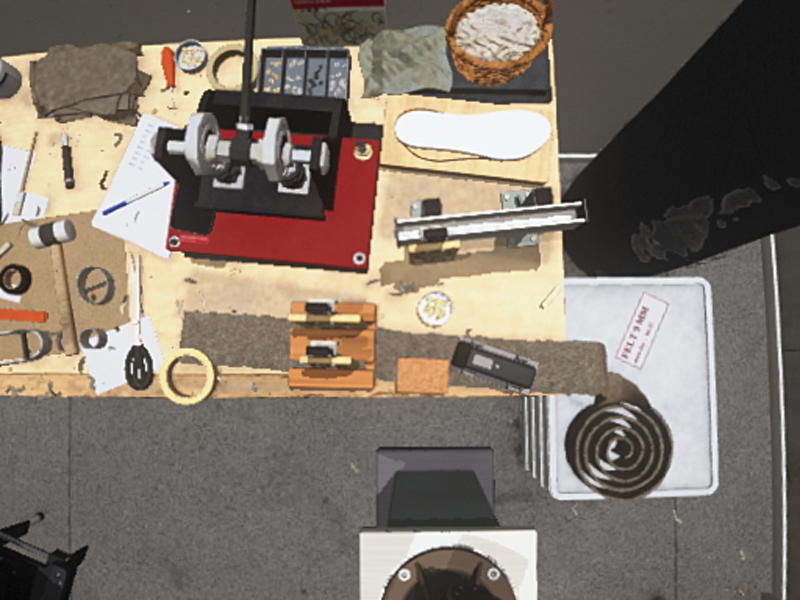

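The scene view shows the rest at about (310,370), with the tall oval form in front and the heel form behind it at (335,290). The rail is at about (570,270) with the other form hung at (485,300), and the scanner is at (480,480) with its nose at the upper left (447,435). In the top view the rest is at (333,345) with the heel in the far slot (320,318), the rail runs (397,235)–(585,210), and the scanner is at (495,365) with its nose to the left. I'll take enlarged crops to get edges.

```bash
python3 - <<'E'
import cv2,pickle
d=pickle.load(open("cam0.pkl","rb"))
def crop(n,u0,v0,w,h,f,o):
    im=d[n]["color"][v0:v0+h,u0:u0+w,::-1]
    im=cv2.resize(im,None,fx=f,fy=f,interpolation=cv2.INTER_CUBIC)
    for u in range((u0//20+1)*20,u0+w,20): cv2.putText(im,str(u),((u-u0)*f,8),0,.3,(0,0,255));cv2.line(im,((u-u0)*f,8),((u-u0)*f,14),(0,0,255))
    for v in range((v0//20+1)*20,v0+h,20): cv2.putText(im,str(v),(0,(v-v0)*f),0,.3,(0,0,255));cv2.line(im,(20,(v-v0)*f),(26,(v-v0)*f),(0,0,255))
    cv2.imwrite(o,im)
crop("scene",145,125,300,230,2.6 if 0 else 2,"pics/sc1.png")
crop("top",180,115,200,140,4,"pics/tc1.png")
crop("scene",150,140,190,145,4,"pics/sc2.png")
E
```

```text
(no output)
```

View pics/tc1.png

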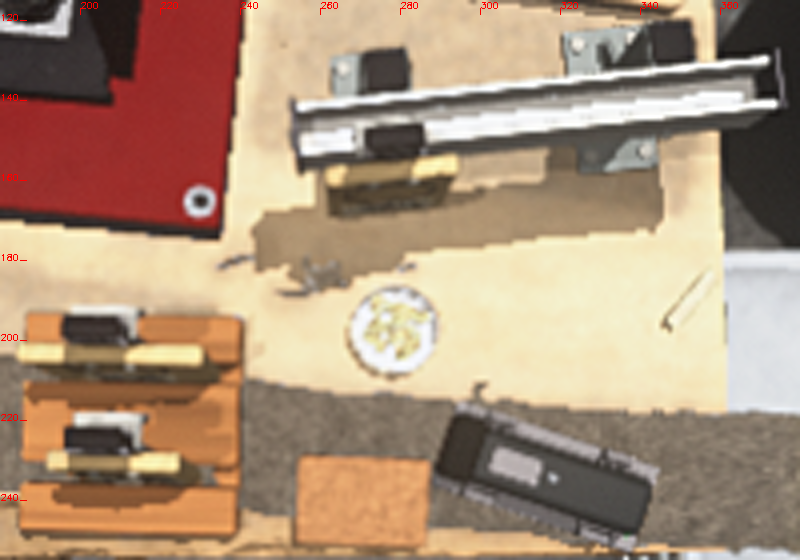

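View pics/sc2.png

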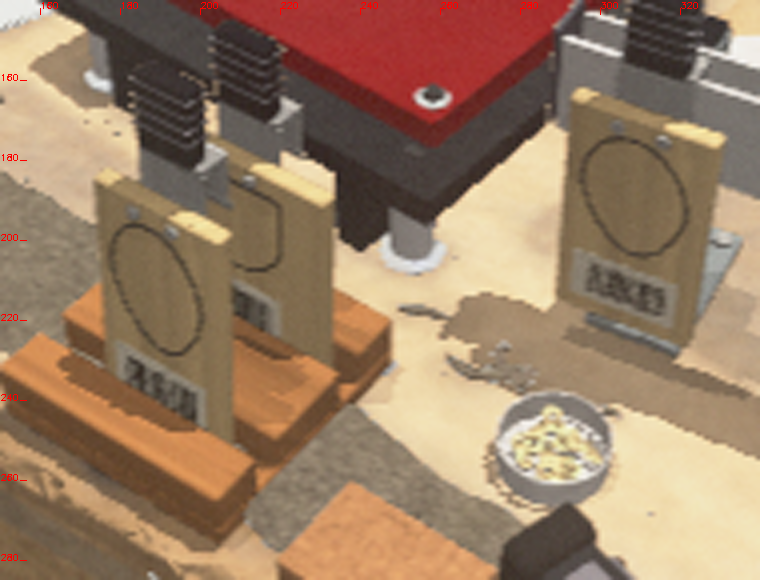

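The top crop shows the heel grip's black blob at native (205,197), the fore grip at (205,224), the rail lip from about (255,156) to (375,141) and the scanner nose at left (295,228). The scene crop shows the grips at (190,169) for the fore, (212,158) for the heel and (316,150) for the hung form.

```bash
cat > h.py <<'E'
import cv2,numpy as np,pickle
def norm(c,p): return cv2.undistortPoints(np.float64(p).reshape(-1,1,2),c["K"],np.array([c["k1"],0,0,0,0.]),None).reshape(-1,2)
def plane(c,p,z):
    n=norm(c,p);d=np.c_[n,np.ones(len(n))]@c["R"];o=-c["R"].T@c["t"]
    return o+d*((z-o[2])/d[:,2:])
def tri(d,ps,pt):
    P=[np.c_[d[k]["R"],d[k]["t"]] for k in("scene","top")]
    X=cv2.triangulatePoints(*P,norm(d["scene"],ps).T,norm(d["top"],pt).T);return (X[:3]/X[3]).T
def proj(c,X):
    return cv2.projectPoints(np.float64(X).reshape(-1,1,3),cv2.Rodrigues(c["R"])[0],c["t"],c["K"],np.array([c["k1"],0,0,0,0.]))[0].reshape(-1,2)
def blob(c,roi,thr=70,sat=None):
    u,v,w,h=roi;g=c["color"][v:v+h,u:u+w].max(2)
    m=(g<thr).astype(np.uint8);m=cv2.morphologyEx(m,cv2.MORPH_CLOSE,np.ones((3,3)))
    n,l,s,_=cv2.connectedComponentsWithStats(m);i=1+s[1:,4].argmax()
    ct=max(cv2.findContours((l==i).astype(np.uint8),0,2)[0],key=cv2.contourArea)
    return ct.reshape(-1,2)+[u,v],s[i]
E
cat > m.py <<'E'
from h import *
d=pickle.load(open("cam0.pkl","rb"));S,T=d["scene"],d["top"]
rs={"heel":((198,140,26,32),(192,188,26,16)),"fore":((178,150,26,34),(192,216,26,14)),"hung":((304,130,24,32),(266,140,24,16))}
for k,(a,b) in rs.items():
    c=[]
    for cam,r in((S,a),(T,b)):
        q,s=blob(cam,r,80);m=cv2.moments(q.reshape(-1,1,2));c.append((m["m10"]/m["m00"],m["m01"]/m["m00"]));print(k,cv2.boundingRect(q),s[4],np.round(c[-1],1))
    print(k,np.round(tri(d,[c[0]],[c[1]]),1))
f=lambda *p:[(180+x/4,115+y/4) for x,y in p]
print("heel board top right front corner",tri(d,[(150+331/4,140+205/4)],f((205,360))))
print("heel board top edge z145",plane(T,f((20,350),(203,350)),145).round(1))
print("fore board z165",plane(T,f((48,461),(178,461)),165).round(1))
print("rest top corners z40",plane(T,f((25,312),(242,318),(237,536),(20,531)),40).round(1))
print("hung board z180",plane(T,f((330,172),(458,160)),180).round(1))
print("rail lip z200",plane(T,f((302,158),(776,106)),200).round(1))
q,s=blob(T,(286,214,62,40),85);print("scanner",s,cv2.minAreaRect(q))
bx=cv2.boxPoints(cv2.minAreaRect(q));print(plane(T,bx,58).round(1))
E
python3 m.py
python3 - <<'E'
from h import *
d=pickle.load(open("cam0.pkl","rb"));c=d["scene"]["color"]
a=cv2.resize(c[125:205,280:445,::-1],None,fx=4,fy=4,interpolation=2);b=cv2.resize(c[260:355,260:355,::-1],None,fx=3,fy=3,interpolation=2)
im=np.zeros((320+285,660,3),np.uint8);im[:320]=a;im[320:,:285]=b
cv2.imwrite("pics/sc3.png",im[:600])
E
```

```text
heel (198, 145, 26, 27) 499 [209.1 157.4]
heel (196, 194, 19, 7) 103 [203.1 197. ]
heel [[539.4 201.1 188.9]]
fore (178, 150, 26, 34) 654 [191.2 163. ]
fore (196, 222, 18, 8) 109 [204.3 225.1]
fore [[475.2 191.4 223.5]]
hung (304, 132, 24, 28) 426 [315.8 146.2]
hung (266, 146, 24, 10) 142 [277.8 150.8]
hung [[639.8  24.4 229.1]]
heel board top right front corner [[523.90980568 137.45082239 142.3735345 ]]
heel board top edge z145 [[530.5 252.  145. ]
 [529.4 139.2 145. ]]
fore board z165 [[463.  230.2 165. ]
 [462.5 152.5 165. ]]
rest top corners z40 [[562.4 272.4  40. ]
 [556.6 122.4  40. ]
 [408.3 126.7  40. ]
 [412.4 275.2  40. ]]
hung board z180 [[632.1  60.3 180. ]
 [638.4 -15.5 180. ]]
rail lip z200 [[ 636.9   76.3  200. ]
 [ 664.9 -200.2  200. ]]
scanner [  3   5  54  30 699] ((315.5, 234.50003051757812), (53.12626266479492, 20.238576889038086), 18.434947967529297)
[[ 443.8   -2.4   58. ]
 [ 494.7  -20.3   58. ]
 [ 448.2 -154.3   58. ]
 [ 397.6 -136.    58. ]]
```

View pics/sc3.png

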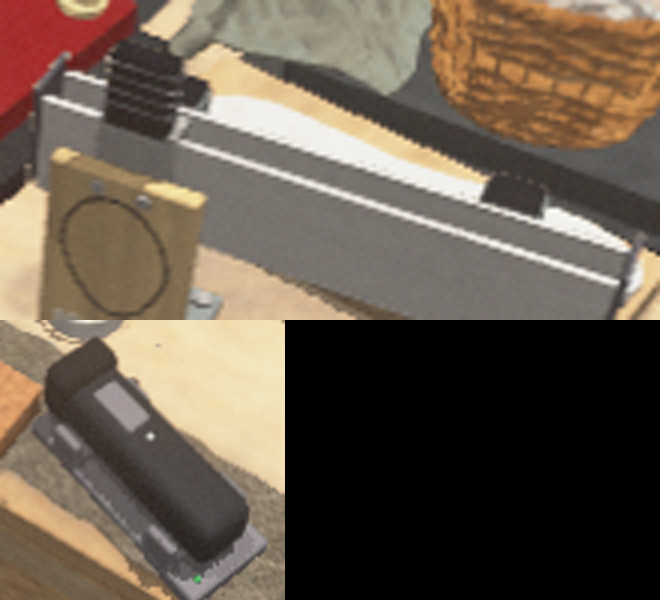

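The crop shows the rail's lip in the scene view from native (290.5,149.5) to (435,196). The scanner's wide nose is at its upper-left end, so its +x points toward +y.

```bash
python3 - <<'E'
from h import *
d=pickle.load(open("cam0.pkl","rb"));S,T=d["scene"],d["top"]
f=lambda *p:[(180+x/4,115+y/4) for x,y in p]
g=lambda *p:[(280+x/4,125+y/4) for x,y in p]
print("lip",tri(d,g((42,98),(620,284)),f((302,158),(776,106))).round(1))
print("lip scene z200",plane(S,g((42,98),(620,284)),200).round(1))
print("back scene z198",plane(S,g((65,73),(632,248)),198).round(1))
print("back top z198",plane(T,f((297,105),(770,60)),198).round(1))
# column profile across the rail in top view
for u in (310,330,350): print(u,T["color"][125:165,u].max(1))
# hung board front top corners in scene: left (50,157)?, right front (193,208)
b=lambda *p:[(150+x/4,140+y/4) for x,y in p]
print("hung board corners scene z180 front L,R, back R",plane(S,b((570,100),(700,147),(723,137)),180).round(1))
print("heel board right front/back z145",plane(S,b((318,210),(333,198)),145).round(1))
print("fore board z165 FL, FR, BR",plane(S,b((97,182),(215,242),(230,232)),165).round(1))
E
```

```text
lip [[ 637.3   75.5  200.4]
 [ 665.7 -202.   199.2]]
lip scene z200 [[ 638.4   74.9  200. ]
 [ 666.  -203.3  200. ]]
back scene z198 [[ 665.1   76.6  198. ]
 [ 694.9 -200.8  198. ]]
back top z198 [[ 668.6   79.   198. ]
 [ 692.8 -198.6  198. ]]
310 [222 224 222 221 221 227 227 225 223 225 238 244  92  76 101 147 175 220
 252 249 245 244 238 118  78  79  85 148 200 200 196 193 193 211 229 198
 141 145 156 163]
330 [154  92  75  77  80  94 113 132 213 255 101  73  94 139 170 208 251 248
 246 247 245 108  77  83  85  86  85  86  85  85  80  94  99 100 132 136
 141 145 145 146]
350 [ 60  60  61  60  51  71 241 255 106  70  85 152 170 170 217 250 248 248
 254 104  71  78  83 134 196 193 191 189 186 195 216 215 212 211 212 217
 220 221 220 219]
hung board corners scene z180 front L,R, back R [[620.4  58.5 180. ]
 [624.9 -10.9 180. ]
 [637.7 -16.8 180. ]]
heel board right front/back z145 [[515.8 138.2 145. ]
 [526.8 137.  145. ]]
fore board z165 FL, FR, BR [[455.8 224.9 165. ]
 [455.2 152.6 165. ]
 [464.3 150.9 165. ]]
```

>>> {"fn": "carry_out", "kwargs": {"moves": [{"slide": [0,0,-0.0625],"spin": -0.184},{"slide": [0,0,-0.0625],"spin": -0.184},{"slide": [0,0,-0.0625],"spin": -0.184},{"slide": [-0.054,-0.06,0],"spin": 0},{"slide": [-0.054,-0.06,0],"spin": 0},{"slide": [-0.054,-0.06,0],"spin": 0},{"slide": [-0.054,-0.06,0],"spin": 0},{"slide": [-0.054,-0.06,0],"spin": 0},{"slide": [-0.054,-0.06,0],"spin": 0},{"slide": [-0.054,-0.06,0],"spin": 0},{"slide": [-0.054,-0.06,0],"spin": 0},{"slide": [-0.054,-0.06,0],"spin": 0}], "hand": 0}}

```text
t: 1.1
eef_pos: [385.2, 369.6, 289.5]
tcp_rot: [-3.141, -0.0, 3.11]
ft_force: [0.2, 0.7, 0.2]
opening: 1.0
grip_force: 0.0
```

```bash
cat > go.py <<'E'
import sys,numpy as np
from cell import state
# go.py x y z yaw : slide/spin totals from present pose (shift at present yaw)
x,y,z,w=map(float,sys.argv[1:5]);s=state();p=s["eef_pos"];a=s["tcp_rot"][2]
dx,dy,dz=x-p[0],y-p[1],z-p[2];dw=(w-a+np.pi)%(2*np.pi)-np.pi
for b,n in((a,"shift first"),(w,"turn first")):
    print(n,np.round(np.array([dx*np.cos(b)+dy*np.sin(b),dx*np.sin(b)-dy*np.cos(b),-dz])/400,4),"spin",round(-np.degrees(dw)/30,3))
print("t",s["t"],"pos",p.round(1),"rot",s["tcp_rot"].round(3),"open",s["opening"],"F",s["ft_force"].round(1))
E
python3 go.py 529 196 290 3.112
python3 - <<'E'
from h import *
d=pickle.load(open("cam0.pkl","rb"))
for n,c in((529,196,192.5),(35-35+459,198,212.5),(633.5,21,227.5)),: pass
E
python3 - <<'E'
from h import *
d=pickle.load(open("cam0.pkl","rb"))
for n,c,yw in(("heel",(529,196,192.5),-.03),("fore",(459,198,212.5),-.03),("hung",(635,23,227.5),.102)):
    R=cv2.Rodrigues(np.array([0,0,yw]))[0]
    B=np.array([R@[a*7,b*17,e*22.5] for a in(-1,1) for b in(-1,1) for e in(-1,1)])+c
    for k in("scene","top"):
        q=proj(d[k],B);print(n,k,q.min(0).round(1),q.max(0).round(1))
E
```

```text
shift first [-0.3732 -0.4225 -0.0013] spin -0.004
turn first [-0.3723 -0.4233 -0.0013] spin -0.004
t 1.1 pos [385.2 369.6 289.5] rot [-3.141 -0.     3.11 ] open 0.9996632629862104 F [0.2 0.7 0.2]
heel scene [198.9 145.7] [218.3 173.6]
heel top [195.1 198.1] [213.1 205.4]
fore scene [172.6 156.1] [194.3 185.9]
fore top [192.3 229. ] [211.  236.2]
hung scene [303.6 134.4] [325.5 162.4]
hung top [271.  146.7] [287.6 158.4]Traceback (most recent call last):
  File "<stdin>", line 3, in <module>
ValueError: too many values to unpack (expected 2)
```

```bash
python3 - <<'E'
from h import *
d=pickle.load(open("cam0.pkl","rb"))
f=lambda *p:[(180+x/4,115+y/4) for x,y in p]
b=lambda *p:[(150+x/4,140+y/4) for x,y in p]
print("rest BR,FR,FL top corners",tri(d,b((390,320),(253,463),(3,367)),f((242,318),(237,533),(22,482))).round(1))
print("rest scene z40 BR FR",plane(d["scene"],b((390,320),(253,463)),40).round(1))
print("heel board FR, fore FR,FL; hung FR,FL",tri(d,b((318,210),(215,242),(97,182),(700,147),(570,100)),f((203,363),(178,470),(48,470),(458,174),(328,184))).round(1))
# grip top face right-front corners, by picks
print("grip top centres heel fore hung",tri(d,b((248,30),(170,72),(668,-2)),f((98,320),(98,434),(395,132))).round(1))
T=d["top"]
for u in (203,207): print(u,[tuple(int(k) for k in T["color"][v,u]) for v in range(190,250)])
E
```

```text
rest BR,FR,FL top corners [[556.6 122.8  37.8]
 [417.  118.1  66.9]
 [438.7 289.4   4.5]]
rest scene z40 BR FR [[554.7 122.   40. ]
 [436.6 124.8  40. ]]
heel board FR, fore FR,FL; hung FR,FL [[521.  140.7 139.4]
 [456.8 153.2 163.3]
 [458.5 229.9 160.5]
 [628.7 -12.7 178.3]
 [625.9  61.4 174.7]]
grip top centres heel fore hung [[541.9 193.6 215.3]
 [478.6 189.4 233.9]
 [642.7  23.8 243.6]]
203 [(228, 199, 161), (232, 219, 201), (236, 233, 225), (178, 173, 165), (68, 60, 56), (55, 45, 41), (62, 53, 49), (67, 58, 55), (63, 54, 50), (63, 54, 50), (60, 51, 46), (97, 78, 57), (150, 124, 86), (170, 142, 97), (165, 136, 94), (126, 105, 76), (91, 81, 68), (81, 70, 56), (82, 71, 55), (99, 85, 67), (112, 82, 58), (134, 87, 53), (144, 94, 57), (141, 92, 57), (134, 87, 54), (129, 83, 51), (122, 76, 43), (168, 119, 81), (225, 210, 195), (216, 214, 205), (197, 193, 184), (130, 125, 117), (50, 43, 39), (51, 42, 39), (59, 51, 47), (62, 55, 52), (57, 50, 48), (60, 54, 53), (75, 64, 56), (139, 115, 80), (163, 135, 93), (160, 133, 92), (120, 102, 78), (84, 79, 73), (86, 80, 68), (78, 61, 47), (109, 70
[... 419 characters left out ...]
 95), (165, 136, 94), (127, 104, 73), (80, 65, 46), (81, 64, 47), (90, 77, 63), (70, 62, 52), (86, 59, 40), (129, 83, 51), (143, 93, 58), (141, 92, 57), (134, 86, 53), (127, 83, 51), (116, 73, 43), (124, 90, 68), (214, 209, 203), (239, 238, 232), (217, 212, 203), (146, 140, 133), (65, 57, 54), (52, 43, 41), (59, 52, 49), (62, 55, 53), (57, 50, 47), (48, 42, 38), (67, 57, 46), (143, 118, 82), (172, 142, 98), (172, 142, 98), (123, 102, 72), (74, 61, 45), (69, 61, 51), (63, 50, 40), (104, 66, 41), (136, 86, 51), (139, 89, 54), (136, 88, 54), (133, 85, 51), (142, 91, 55), (208, 136, 82), (215, 142, 84), (210, 138, 84), (217, 144, 87), (231, 156, 91), (204, 133, 79), (136, 97, 68), (122, 96, 70)]
```

>>> {"fn": "carry_out", "kwargs": {"moves": [{"slide": [-0.0496,-0.0529,0],"spin": 0},{"slide": [-0.0496,-0.0529,0],"spin": 0},{"slide": [-0.0496,-0.0529,0],"spin": 0},{"slide": [-0.0496,-0.0529,0],"spin": 0},{"slide": [-0.0496,-0.0529,0],"spin": 0},{"slide": [-0.0496,-0.0529,0],"spin": 0},{"slide": [-0.0496,-0.0529,0],"spin": 0},{"slide": [-0.0496,-0.0529,0],"spin": 0},{"slide": [0,0,0.04],"spin": 0},{"slide": [0,0,0.04],"spin": 0},{"slide": [0,0,0.02],"spin": 0},{"slide": [0,0,0],"spin": 0}]}}

```text
t: 2.1
eef_pos: [537.0, 196.6, 247.8]
tcp_rot: [-3.141, -0.003, 3.11]
ft_force: [-0.3, 0.0, -0.7]
opening: 1.0
grip_force: 0.0
```

```bash
python3 go.py 538.5 195.5 174 3.112; cat > snap.py <<'E'
import sys
from h import *
from cell import read_camera
d={n:read_camera(n) for n in("scene","top")};pickle.dump(d,open(sys.argv[1]+".pkl","wb"))
# args: name su sv tu tv  -> two 100x100... crops side by side, each 100 wide x 140 high, x4
su,sv,tu,tv=map(int,sys.argv[2:6])
im=np.hstack([cv2.resize(d[n]["color"][v:v+140,u:u+100,::-1],None,fx=4,fy=4,interpolation=2) for n,u,v in(("scene",su,sv),("top",tu,tv))])
cv2.imwrite(f"pics/{sys.argv[1]}.png",im)
E
python3 snap.py g1 160 100 170 130
```

```text
shift first [-0.0037 -0.0027  0.1845] spin -0.004
turn first [-0.0037 -0.0027  0.1845] spin -0.004
t 2.1 pos [537.  196.6 247.8] rot [-3.141e+00 -3.000e-03  3.110e+00] open 0.9996340364367777 F [-0.3  0.  -0.7]
```

View pics/g1.png

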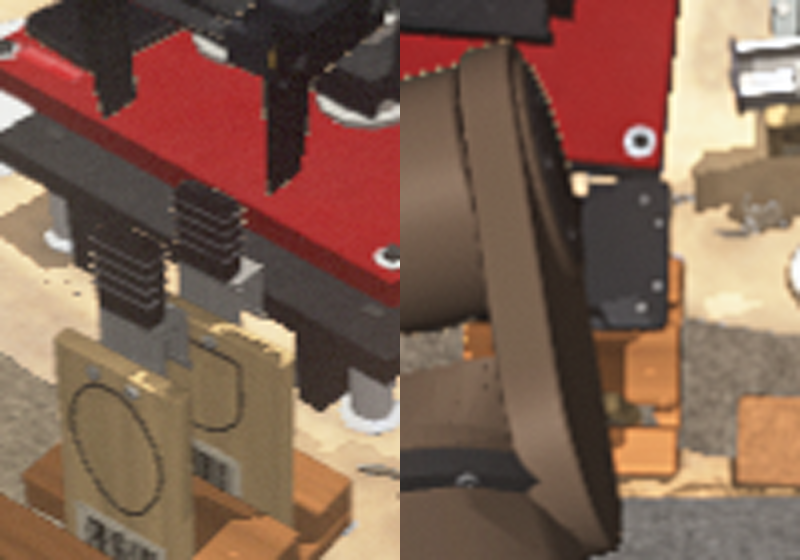

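Both fingers straddle the heel grip: tips at crop (115,112) and (272,190), grip between them at (207,230). I'll descend and close.

>>> {"fn": "carry_out", "kwargs": {"moves": [{"slide": [-0.005,-0.003,0.03],"spin": 0},{"slide": [0,0,0.04],"spin": 0},{"slide": [0,0,0.04],"spin": 0},{"slide": [0,0,0.04],"spin": 0},{"slide": [0,0,0.03],"spin": 0},{"slide": [0,0,0.005],"spin": 0},{"slide": [0,0,0],"spin": 0}]}}

```text
t: 2.78
eef_pos: [539.8, 195.9, 176.0]
tcp_rot: [3.142, -0.0, 3.11]
ft_force: [0.3, -0.1, 0.6]
opening: 1.003
grip_force: 0.0
```

>>> {"fn": "carry_out", "kwargs": {"moves": [{"slide": [0,0,0],"spin": 0},{"slide": [0,0,0],"spin": 0},{"slide": [0,0,0],"spin": 0},{"slide": [0,0,0],"spin": 0},{"slide": [0,0,0],"spin": 0},{"slide": [0,0,0],"spin": 0},{"slide": [0,0,0],"spin": 0},{"slide": [0,0,0],"spin": 0}], "hand": 1}}

```text
t: 3.45
eef_pos: [539.7, 195.6, 175.7]
tcp_rot: [3.141, 0.0, 3.11]
ft_force: [-0.2, -1.0, 0.5]
opening: 0.495
grip_force: 0.0
```

>>> {"fn": "carry_out", "kwargs": {"moves": [{"slide": [0,0,0],"spin": 0},{"slide": [0,0,0],"spin": 0},{"slide": [0,0,0],"spin": 0},{"slide": [0,0,0],"spin": 0},{"slide": [0,0,0],"spin": 0},{"slide": [0,0,0],"spin": 0}]}}

```text
t: 3.95
eef_pos: [539.6, 195.5, 175.4]
tcp_rot: [-3.142, -0.0, 3.11]
ft_force: [0.7, -0.2, -2.8]
opening: 0.355
grip_force: 30.0
```

>>> {"fn": "carry_out", "kwargs": {"moves": [{"slide": [0,0,-0.015],"spin": 0},{"slide": [0,0,-0.02],"spin": 0},{"slide": [0,0,-0.02],"spin": 0},{"slide": [0,0,-0.02],"spin": 0},{"slide": [0,0,-0.03],"spin": 0},{"slide": [0,0,-0.03],"spin": 0},{"slide": [0,0,-0.04],"spin": 0},{"slide": [0,0,-0.04],"spin": 0},{"slide": [0,0,-0.04],"spin": 0},{"slide": [0,0,-0.04],"spin": 0},{"slide": [0,0,-0.02],"spin": 0},{"slide": [0,0,0],"spin": 0}]}}

```text
t: 4.95
eef_pos: [540.2, 195.7, 304.0]
tcp_rot: [3.141, 0.004, 3.11]
ft_force: [-0.3, -0.6, -2.7]
opening: 0.355
grip_force: 30.0
```

```bash
python3 go.py 540 -112 300 3.244
```

```text
shift first [-0.024  -0.7689  0.0099] spin -0.256
turn first [ 0.0791 -0.7652  0.0099] spin -0.256
t 4.95 pos [540.2 195.7 304. ] rot [3.141 0.004 3.11 ] open 0.354691785618211 F [-0.3 -0.6 -2.7]
```

>>> {"fn": "carry_out", "kwargs": {"moves": [{"slide": [-0.002,-0.03,0],"spin": 0},{"slide": [-0.002,-0.06,0],"spin": 0},{"slide": [-0.002,-0.08,0],"spin": 0},{"slide": [-0.002,-0.08,0],"spin": 0},{"slide": [-0.002,-0.08,0],"spin": 0},{"slide": [-0.002,-0.08,0],"spin": 0},{"slide": [-0.002,-0.08,0],"spin": 0},{"slide": [-0.002,-0.08,0],"spin": 0},{"slide": [-0.002,-0.08,0],"spin": 0},{"slide": [-0.002,-0.06,0],"spin": 0},{"slide": [-0.002,-0.04,0],"spin": 0},{"slide": [-0.002,-0.02,0],"spin": 0}]}}

```text
t: 5.95
eef_pos: [538.8, -115.0, 300.5]
tcp_rot: [3.141, -0.002, 3.108]
ft_force: [0.2, -0.5, -2.7]
opening: 0.357
grip_force: 30.0
```

>>> {"fn": "carry_out", "kwargs": {"moves": [{"slide": [0,0,0],"spin": -0.086},{"slide": [0,0,0],"spin": -0.085},{"slide": [0,0,0],"spin": -0.085},{"slide": [0,0,0],"spin": 0},{"slide": [0,0,0],"spin": 0}]}}

```text
t: 6.37
eef_pos: [539.3, -112.3, 301.1]
tcp_rot: [3.141, -0.001, -3.04]
ft_force: [0.4, -0.7, -2.3]
opening: 0.358
grip_force: 30.0
```

```bash
python3 go.py 620 -114 300 3.244; python3 snap.py g2 270 90 280 110
```

```text
shift first [-0.2003 -0.0246  0.0028] spin -0.002
turn first [-0.2003 -0.0248  0.0028] spin -0.002
t 6.3667 pos [ 539.3 -112.3  301.1] rot [ 3.141e+00 -1.000e-03 -3.040e+00] open 0.3577590063004779 F [ 0.4 -0.7 -2.3]
```

View pics/g2.png

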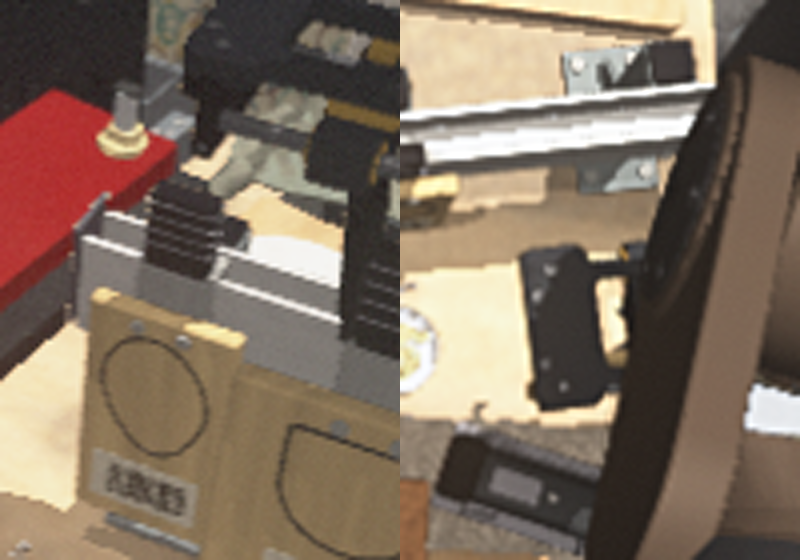

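The crop shows the held heel form to the right, oriented like the hung form, with the rail clear behind it. The arm occludes it in the top view, so I'll measure the held form's x from its label centre in the scene view, using the known height.

```bash
cat > lab.py <<'E'
import sys
from h import *
from cell import state
d=pickle.load(open(sys.argv[1]+".pkl","rb"));S=d["scene"];s=state();p=s["eef_pos"];a=s["tcp_rot"][2]+np.pi
gz=p[2]+17.1
ex=p+[0,0,0];lab=np.array([p[0]-14*np.cos(a),p[1]-14*np.sin(a),gz-147.5])
u,v=proj(S,[lab])[0];print("expect px",u.round(1),v.round(1))
hsv=cv2.cvtColor(S["color"],cv2.COLOR_RGB2HSV)
y0,x0=int(v)-26,int(u)-32
w=hsv[y0:y0+52,x0:x0+64]
m=((w[...,1]<60)&(w[...,2]>90)).astype(np.uint8);m=cv2.morphologyEx(m,cv2.MORPH_CLOSE,np.ones((7,7)))
n,l,st,_=cv2.connectedComponentsWithStats(m);i=l[26,32] or 1+st[1:,4].argmax()
ct=max(cv2.findContours((l==i).astype(np.uint8),0,2)[0],key=cv2.contourArea)+[x0,y0]
h=cv2.convexHull(ct.astype(np.float32));r=cv2.minAreaRect(h);M=cv2.moments(h);c=(M["m10"]/M["m00"],M["m01"]/M["m00"])
q=cv2.approxPolyDP(h,4,True).reshape(-1,2)
print("label area",cv2.contourArea(h),"c",np.round(c,1),"quad",q.tolist())
P=plane(S,[c],lab[2])[0];e=P-lab
print("label at",P.round(1),"minus expected, form frame x,y:",np.round([e[0]*np.cos(a)+e[1]*np.sin(a),-e[0]*np.sin(a)+e[1]*np.cos(a)],1))
oy=np.array([-np.sin(a),np.cos(a),0])
print("expected quad",proj(S,[lab+oy*sy*30+np.array([0,0,sz*17]) for sy,sz in((1,1),(-1,1),(-1,-1),(1,-1))]).round(1).tolist())
E
python3 lab.py g2
```

```text
expect px 352.6 235.5
label area 494.0 c [351.6 239.7] quad [[336.0, 228.0], [369.0, 239.0], [366.0, 252.0], [334.0, 240.0]]
label at [ 516.  -116.3  170.9] minus expected, form frame x,y: [-9.7 -1.5]
expected quad [[337.2, 222.6], [371.8, 235.4], [368.0, 248.4], [334.5, 235.7]]
```

```bash
python3 - <<'E'
from h import *
d=pickle.load(open("g2.pkl","rb"));c=d["scene"]["color"]
im=cv2.resize(c[150:260,325:425,::-1],None,fx=5,fy=5,interpolation=2);cv2.imwrite("pics/g2b.png",im)
E
```

```text
(no output)
```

View pics/g2b.png

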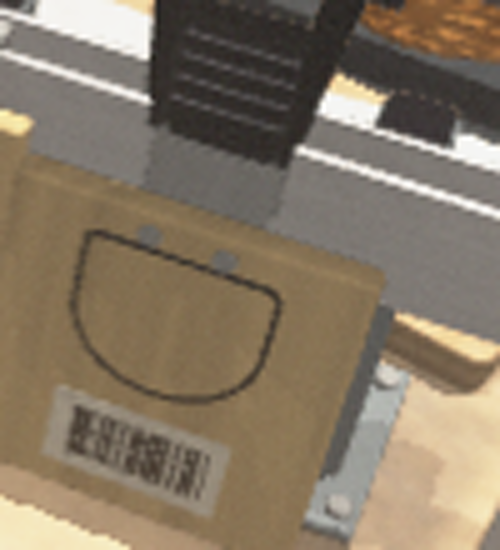

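```bash
python3 - <<'E'
from h import *
from cell import state
S=pickle.load(open("g2.pkl","rb"))["scene"];s=state();p=s["eef_pos"];a=s["tcp_rot"][2]+np.pi
R=np.array([[np.cos(a),-np.sin(a)],[np.sin(a),np.cos(a)]]);gz=p[2]+17.1
for nm,P,dz,e in(("topFR",(368,290),-47.5,(-14,-58)),("topFL",(15,182),-47.5,(-14,58)),("topBR",(384,268),-47.5,(-2,-58)),("label",(137,451),-147.5,(-14,0)),("gripBLfront",(152,124),-22.5,(-7,17)),("gripBRfront",(288,166),-22.5,(-7,-17))):
    X=plane(S,[(325+(P[0]-2)/5,150+(P[1]-2)/5)],gz+dz)[0]
    print(nm,np.round(R.T@(X[:2]-p[:2])-e,1))
E
```

```text
topFR [-5.3  2.5]
topFL [-10.4  -3.8]
topBR [-5.8  0.5]
label [-9.5 -2.1]
gripBLfront [0.3 2.6]
gripBRfront [ 1.2 -5.4]
```

>>> {"fn": "carry_out", "kwargs": {"moves": [{"slide": [-0.02,-0.0046,0],"spin": 0},{"slide": [-0.04,-0.0046,0],"spin": 0},{"slide": [-0.05,-0.0046,0],"spin": 0},{"slide": [-0.05,-0.0046,0],"spin": 0},{"slide": [-0.04,-0.0046,0],"spin": 0},{"slide": [-0.025,-0.0046,0],"spin": 0},{"slide": [-0.012,-0.0046,0.02],"spin": 0},{"slide": [0,0,0.04],"spin": 0},{"slide": [0,0,0.04],"spin": 0},{"slide": [0,0,0.018],"spin": 0},{"slide": [0,0,0],"spin": 0},{"slide": [0,0,0],"spin": 0}]}}

```text
t: 7.47
eef_pos: [635.2, -115.8, 254.4]
tcp_rot: [3.141, -0.0, -3.04]
ft_force: [0.3, 0.3, -3.1]
opening: 0.36
grip_force: 30.0
```

>>> {"fn": "carry_out", "kwargs": {"moves": [{"slide": [-0.01,0,0],"spin": 0},{"slide": [-0.01,0,0],"spin": 0},{"slide": [0,0,0],"spin": 0},{"slide": [0,0,0],"spin": 0}]}}

```text
t: 7.8
eef_pos: [643.5, -114.9, 254.8]
tcp_rot: [-3.141, 0.001, -3.039]
ft_force: [-0.6, -0.9, -2.6]
opening: 0.354
grip_force: 30.0
```

Creep in +x in small steps, watching the x force.

>>> {"fn": "carry_out", "kwargs": {"moves": [{"slide": [-0.005,0,0],"spin": 0},{"slide": [-0.005,0,0],"spin": 0},{"slide": [0,0,0],"spin": 0},{"slide": [0,0,0],"spin": 0}]}}

```text
t: 8.13
eef_pos: [647.1, -114.5, 254.4]
tcp_rot: [3.142, -0.0, -3.039]
ft_force: [-0.6, -0.7, -3.2]
opening: 0.36
grip_force: 30.0
```

>>> {"fn": "carry_out", "kwargs": {"moves": [{"slide": [-0.004,0,0],"spin": 0},{"slide": [-0.004,0,0],"spin": 0},{"slide": [0,0,0],"spin": 0},{"slide": [0,0,0],"spin": 0}]}}

```text
t: 8.47
eef_pos: [650.3, -114.1, 254.4]
tcp_rot: [3.141, -0.0, -3.039]
ft_force: [-0.4, 0.5, -2.4]
opening: 0.356
grip_force: 30.0
```

>>> {"fn": "carry_out", "kwargs": {"moves": [{"slide": [-0.0025,0,0],"spin": 0},{"slide": [-0.0025,0,0],"spin": 0},{"slide": [0,0,0],"spin": 0},{"slide": [0,0,0],"spin": 0}]}}

```text
t: 8.8
eef_pos: [652.3, -113.9, 254.4]
tcp_rot: [3.141, -0.0, -3.039]
ft_force: [-0.6, -0.3, -2.9]
opening: 0.355
grip_force: 30.0
```

>>> {"fn": "carry_out", "kwargs": {"moves": [{"slide": [-0.0025,0,0],"spin": 0},{"slide": [-0.0025,0,0],"spin": 0},{"slide": [0,0,0],"spin": 0},{"slide": [0,0,0],"spin": 0}]}}

```text
t: 9.13
eef_pos: [654.3, -113.7, 254.4]
tcp_rot: [3.141, 0.0, -3.039]
ft_force: [0.1, 0.5, -3.0]
opening: 0.35
grip_force: 30.0
```

>>> {"fn": "carry_out", "kwargs": {"moves": [{"slide": [-0.0025,0,0],"spin": 0},{"slide": [-0.0025,0,0],"spin": 0},{"slide": [0,0,0],"spin": 0},{"slide": [0,0,0],"spin": 0}]}}

```text
t: 9.47
eef_pos: [656.3, -113.6, 254.4]
tcp_rot: [3.141, -0.0, -3.039]
ft_force: [0.5, 0.1, -2.5]
opening: 0.354
grip_force: 30.0
```

>>> {"fn": "carry_out", "kwargs": {"moves": [{"slide": [-0.0025,0,0],"spin": 0},{"slide": [-0.0025,0,0],"spin": 0},{"slide": [0,0,0],"spin": 0},{"slide": [0,0,0],"spin": 0}]}}

```text
t: 9.8
eef_pos: [658.3, -113.3, 254.4]
tcp_rot: [3.141, 0.0, -3.039]
ft_force: [0.1, -0.4, -3.1]
opening: 0.359
grip_force: 30.0
```

>>> {"fn": "carry_out", "kwargs": {"moves": [{"slide": [-0.0025,0,0],"spin": 0},{"slide": [-0.0025,0,0],"spin": 0},{"slide": [0,0,0],"spin": 0},{"slide": [0,0,0],"spin": 0}]}}

```text
t: 10.13
eef_pos: [660.0, -113.2, 254.4]
tcp_rot: [3.141, -0.001, -3.039]
ft_force: [-1.4, -0.8, -2.2]
opening: 0.356
grip_force: 30.0
```

```bash
python3 snap.py g3 330 100 300 110; python3 lab.py g3; python3 -c "
from cell import state
s=state();print(s['ft_force'],s['moment'])"
```

```text
expect px 374.5 212.1
label area 1004.0 c [381.1 223.1] quad [[360.0, 206.0], [405.0, 224.0], [405.0, 237.0], [373.0, 237.0], [358.0, 216.0]]
label at [ 625.7 -135.8  124. ] minus expected, form frame x,y: [-22.5 -19. ]
expected quad [[361.1, 200.7], [391.9, 211.3], [388.0, 223.4], [358.1, 212.8]]
[-2.28372469  0.05560197 -2.39365857] [-0.03498041  0.60667143 -0.04901198]
```

View pics/g3.png

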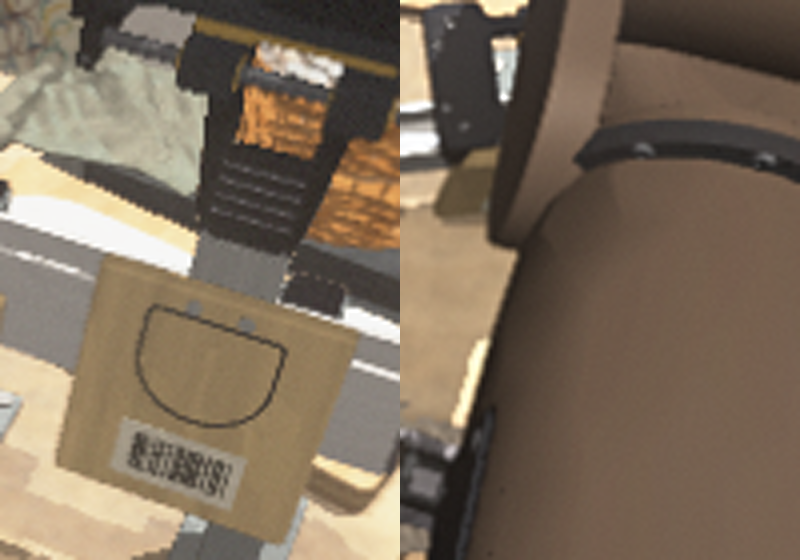

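The picture shows the heel form in front of the right part of the rail, its tongue still above the lip. Fx is about -2.3 N, so the strap has just touched the lip. I'll back off 5 mm to centre the hook gap, then lower.

>>> {"fn": "carry_out", "kwargs": {"moves": [{"slide": [0.0065,0,0],"spin": 0},{"slide": [0.006,0,0],"spin": 0},{"slide": [0,0,0],"spin": 0},{"slide": [0,0,0.01],"spin": 0},{"slide": [0,0,0.01],"spin": 0},{"slide": [0,0,0.01],"spin": 0},{"slide": [0,0,0],"spin": 0},{"slide": [0,0,0],"spin": 0}]}}

```text
t: 10.9
eef_pos: [655.2, -113.6, 241.9]
tcp_rot: [3.141, -0.001, -3.039]
ft_force: [0.3, -0.5, -2.4]
opening: 0.357
grip_force: 30.0
```

>>> {"fn": "carry_out", "kwargs": {"moves": [{"slide": [0,0,0.01],"spin": 0},{"slide": [0,0,0.01],"spin": 0},{"slide": [0,0,0.01],"spin": 0},{"slide": [0,0,0],"spin": 0},{"slide": [0,0,0],"spin": 0}]}}

```text
t: 11.32
eef_pos: [655.2, -113.6, 230.1]
tcp_rot: [3.141, -0.001, -3.039]
ft_force: [0.4, -0.4, -1.8]
opening: 0.355
grip_force: 30.0
```

>>> {"fn": "carry_out", "kwargs": {"moves": [{"slide": [0,0,0.01],"spin": 0},{"slide": [0,0,0.01],"spin": 0},{"slide": [0,0,0.01],"spin": 0},{"slide": [0,0,0.0075],"spin": 0},{"slide": [0,0,0],"spin": 0},{"slide": [0,0,0],"spin": 0}]}}

```text
t: 11.82
eef_pos: [655.2, -113.6, 215.2]
tcp_rot: [3.141, -0.0, -3.039]
ft_force: [-0.3, 0.5, -3.1]
opening: 0.355
grip_force: 30.0
```

>>> {"fn": "carry_out", "kwargs": {"moves": [{"slide": [0,0,0.005],"spin": 0},{"slide": [0,0,0.005],"spin": 0},{"slide": [0,0,0],"spin": 0},{"slide": [0,0,0],"spin": 0}]}}

```text
t: 12.15
eef_pos: [655.2, -113.6, 211.4]
tcp_rot: [3.141, 0.0, -3.039]
ft_force: [0.6, 0.0, -3.1]
opening: 0.358
grip_force: 30.0
```

>>> {"fn": "carry_out", "kwargs": {"moves": [{"slide": [0,0,0.004],"spin": 0},{"slide": [0,0,0.004],"spin": 0},{"slide": [0,0,0],"spin": 0},{"slide": [0,0,0],"spin": 0}]}}

```text
t: 12.48
eef_pos: [655.4, -113.6, 211.0]
tcp_rot: [-3.141, 0.002, -3.039]
ft_force: [-6.1, 1.3, 16.6]
opening: 0.355
grip_force: 30.0
```

>>> {"fn": "carry_out", "kwargs": {"moves": [{"slide": [0,0,0.003],"spin": 0},{"slide": [0,0,0],"spin": 0},{"slide": [0,0,0],"spin": 0}]}}

```text
t: 12.73
eef_pos: [655.4, -113.6, 210.9]
tcp_rot: [-3.14, 0.003, -3.039]
ft_force: [-10.5, 2.3, 24.2]
opening: 0.357
grip_force: 30.0
```

Hard contact came at TCP z 211, which matches the expected seat (210.4). I'll unload and open.

>>> {"fn": "carry_out", "kwargs": {"moves": [{"slide": [0,0,-0.008],"spin": 0},{"slide": [0,0,0],"spin": 0}]}}

```text
t: 12.9
eef_pos: [655.4, -113.7, 211.2]
tcp_rot: [-3.141, 0.001, -3.039]
ft_force: [0.4, -0.1, -3.2]
opening: 0.359
grip_force: 30.0
```

>>> {"fn": "carry_out", "kwargs": {"moves": [{"slide": [0,0,0],"spin": 0},{"slide": [0,0,0],"spin": 0},{"slide": [0,0,0],"spin": 0},{"slide": [0,0,0],"spin": 0},{"slide": [0,0,0],"spin": 0},{"slide": [0,0,0],"spin": 0},{"slide": [0,0,0],"spin": 0},{"slide": [0,0,0],"spin": 0},{"slide": [0,0,0],"spin": 0},{"slide": [0,0,0],"spin": 0}], "hand": 0}}

```text
t: 13.73
eef_pos: [655.3, -113.6, 210.2]
tcp_rot: [3.142, 0.0, -3.039]
ft_force: [0.3, 0.9, -0.1]
opening: 0.977
grip_force: 0.0
```

>>> {"fn": "carry_out", "kwargs": {"moves": [{"slide": [0,0,-0.02],"spin": 0},{"slide": [0,0,-0.04],"spin": 0},{"slide": [0,0,-0.06],"spin": 0},{"slide": [0,0,-0.06],"spin": 0},{"slide": [0,0,-0.05],"spin": 0},{"slide": [0,0,-0.02],"spin": 0},{"slide": [0.04,0,0],"spin": 0},{"slide": [0.08,0,0],"spin": 0},{"slide": [0.09,0,0],"spin": 0.1},{"slide": [0.09,0,0],"spin": 0.2},{"slide": [0.08,0,0],"spin": 0.2},{"slide": [0.04,0,0],"spin": 0.2}]}}

```text
t: 14.73
eef_pos: [484.8, -119.5, 310.2]
tcp_rot: [-3.142, -0.001, 2.872]
ft_force: [0.4, -0.5, -0.3]
opening: 1.001
grip_force: 0.0
```

>>> {"fn": "carry_out", "kwargs": {"moves": [{"slide": [0,0,0],"spin": 0.22},{"slide": [0,0,0],"spin": 0.22},{"slide": [0,0,0],"spin": 0.22},{"slide": [0,0,0],"spin": 0.22},{"slide": [0,0,0],"spin": 0.22},{"slide": [0,0,0],"spin": 0.22},{"slide": [0,0,0],"spin": 0.22},{"slide": [0,0,0],"spin": 0.22},{"slide": [0,0,0],"spin": 0.22},{"slide": [0,0,0],"spin": 0.22},{"slide": [0,0,0],"spin": 0.22},{"slide": [0,0,0],"spin": 0.22}]}}

```text
t: 15.73
eef_pos: [487.8, -119.7, 310.0]
tcp_rot: [-3.141, -0.0, 1.489]
ft_force: [0.2, -0.1, -0.6]
opening: 0.999
grip_force: 0.0
```

```bash
python3 go.py 446 -78 200 1.24; cat > sc.py <<'E'
from h import *
d=pickle.load(open("cam0.pkl","rb"));T,S=d["top"],d["scene"]
# trigger: bright grey patch on scanner top; use outline of dark body in both views
q,s=blob(T,(286,214,62,40),75);r=cv2.minAreaRect(q);print("top",s,r)
sc,sh=blob(S,(268,260,82,100),70);r2=cv2.minAreaRect(sc);print("scene",sh,r2)
def long(r):
    b=cv2.boxPoints(r);e=[(np.linalg.norm(b[i]-b[i-1]),i) for i in range(4)];i=min(e)[1]
    m=[(b[i]+b[i-1])/2,(b[i-2]+b[i-3])/2];return m
for nm,c,rr in(("top",T,r),("scene",S,r2)):
    for z in(40,58): m=plane(c,long(rr),z);v=m[0]-m[1];print(nm,z,m.round(1).tolist(),"len",np.linalg.norm(v).round(1),"mid",m.mean(0).round(1),"yaw",np.arctan2(v[1],v[0]).round(3))
E
python3 sc.py
```

```text
shift first [ 0.0953 -0.1126  0.275 ] spin 0.476
turn first [ 0.0646 -0.1326  0.275 ] spin 0.476
t 15.7333 pos [ 487.8 -119.7  310. ] rot [-3.141 -0.     1.489] open 0.9985473294774935 F [ 0.2 -0.1 -0.6]
top [  3   5  54  30 367] ((315.29803466796875, 235.1307830810547), (53.135135650634766, 18.70270538330078), 18.924644470214844)
scene [  7  18  67  64 775] ((304.486083984375, 308.3660583496094), (82.50603485107422, 23.28220558166504), 39.053138732910156)
top 40 [[467.8, -12.2, 40.0], [419.4, -148.1, 40.0]] len 144.3 mid [443.6 -80.2  40. ] yaw 1.229
top 58 [[468.1, -11.0, 58.0], [420.6, -144.3, 58.0]] len 141.6 mid [444.3 -77.6  58. ] yaw 1.229
scene 40 [[448.8, -6.6, 40.0], [420.4, -153.0, 40.0]] len 149.1 mid [434.6 -79.8  40. ] yaw 1.379
scene 58 [[437.8, -12.6, 58.0], [410.2, -155.2, 58.0]] len 145.3 mid [424.  -83.9  58. ] yaw 1.379
```

```bash
python3 - <<'E'
from h import *
d=pickle.load(open("cam0.pkl","rb"))
# trigger, white LED, nose top centre
print("trigger,LED",tri(d,[(300.3,288),(310.2,298.4)],[(308.4,231.1),(318,234)]).round(1))
v=np.array([np.cos(1.229),np.sin(1.229)]);n=np.array([-v[1],v[0]]);m=np.array([444,-79])-7.25*v
for X in tri(d,[(300.3,288),(310.2,298.4)],[(308.4,231.1),(318,234)]): print("along,across of mid",m.round(1),((X[:2]-m)@v).round(1),((X[:2]-m)@n).round(1))
from cell import read_camera,state
d={k:read_camera(k) for k in("scene","top")};pickle.dump(d,open("g4.pkl","wb"))
S=d["scene"]
hsv=cv2.cvtColor(S["color"],cv2.COLOR_RGB2HSV)
a=.102;hook=np.array([657.1+2,-114.5,200]);
lab=hook+[-22*np.cos(a),-22*np.sin(a),-120]
u,vv=proj(S,[lab])[0];print("label expected px",u,vv,"world",lab)
im=cv2.resize(S["color"][110:260,320:440,::-1],None,fx=4,fy=4,interpolation=2)
im2=cv2.resize(d["top"]["color"][190:265,270:350,::-1],None,fx=4,fy=4,interpolation=2);im2=np.vstack([im2,np.zeros((300,320,3),np.uint8)])
cv2.imwrite("pics/g4.png",np.hstack([im,im2]))
E
```

```text
trigger,LED [[455.8 -60.3  57.2]
 [447.5 -85.6  56.1]]
along,across of mid [441.6 -85.8] 28.8 -4.8
along,across of mid [441.6 -85.8] 2.2 -5.5
label expected px 369.55561242903127 230.3782225724529 world [ 637.21434481 -116.74011093   80.        ]
```

View pics/g4.png

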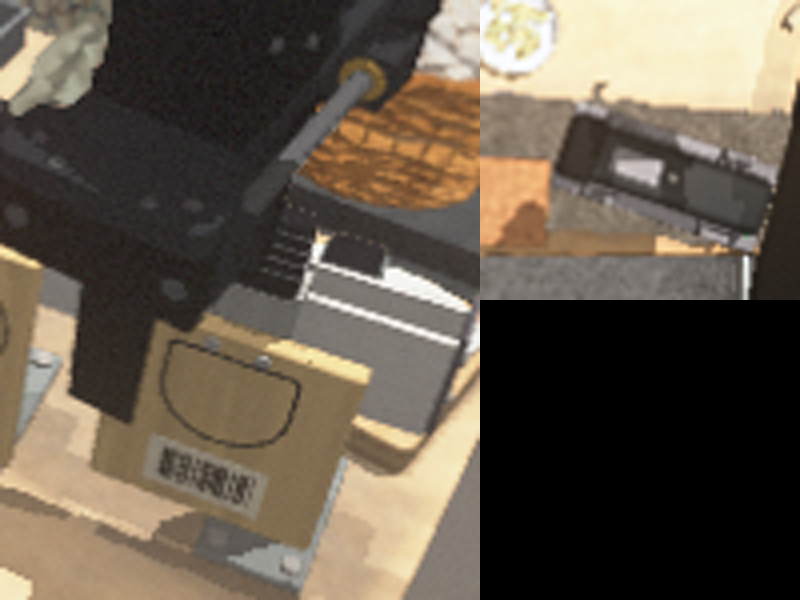

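The heel form hangs parallel on the rail; its label centre is at native (371,229), against (370,230) expected. The scanner is undisturbed in its cradle, with trigger and LED on its midline, so I'll go to it.

>>> {"fn": "carry_out", "kwargs": {"moves": [{"slide": [0,0,0],"spin": 0.159},{"slide": [0,0,0],"spin": 0.159},{"slide": [0,0,0],"spin": 0.159},{"slide": [0.0215,-0.0633,0],"spin": 0},{"slide": [0.0215,-0.0633,0],"spin": 0},{"slide": [0,0,0.07],"spin": 0},{"slide": [0,0,0.08],"spin": 0},{"slide": [0,0,0.09],"spin": 0},{"slide": [0,0,0.09],"spin": 0},{"slide": [0,0,0.09],"spin": 0},{"slide": [0,0,0.08],"spin": 0},{"slide": [0,0,0.04],"spin": 0}]}}

```text
t: 16.83
eef_pos: [444.1, -86.8, 91.2]
tcp_rot: [-3.138, -0.0, 1.25]
ft_force: [0.4, -0.5, -0.3]
opening: 1.001
grip_force: 0.0
```

```bash
python3 go.py 445.5 -87 23 1.24; python3 snap.py g5 250 215 265 175
```

```text
shift first [0.0006 0.0034 0.1704] spin 0.019
turn first [0.0006 0.0034 0.1704] spin 0.019
t 16.8333 pos [444.1 -86.8  91.2] rot [-3.138 -0.     1.25 ] open 1.0005756444052651 F [ 0.4 -0.5 -0.3]
```

View pics/g5.png

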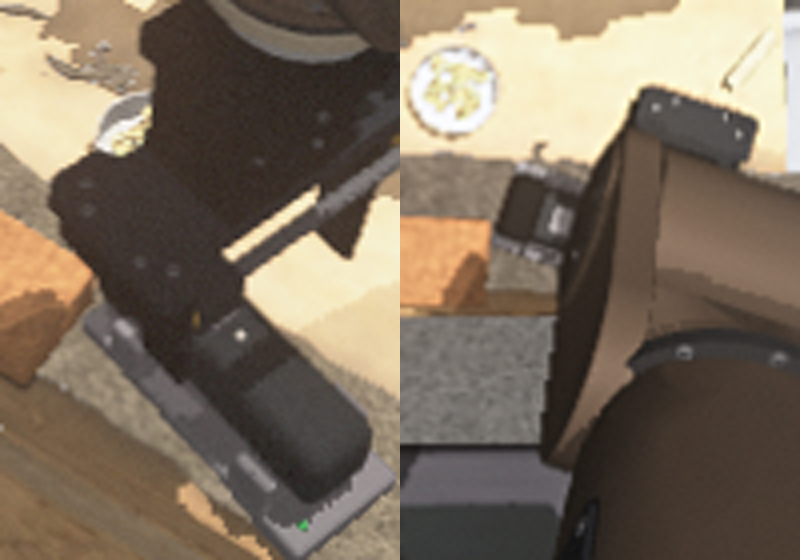

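The fingers straddle the scanner: near tip at crop (183,382), far tip at (350,255), body between. I'll descend and close.

>>> {"fn": "carry_out", "kwargs": {"moves": [{"slide": [0,0.003,0.03],"spin": 0.02},{"slide": [0,0,0.04],"spin": 0},{"slide": [0,0,0.04],"spin": 0},{"slide": [0,0,0.03],"spin": 0},{"slide": [0,0,0.02],"spin": 0},{"slide": [0,0,0.006],"spin": 0},{"slide": [0,0,0],"spin": 0},{"slide": [0,0,0],"spin": 0}]}}

```text
t: 17.6
eef_pos: [447.0, -87.7, 28.6]
tcp_rot: [3.141, -0.0, 1.236]
ft_force: [-0.1, -0.0, 0.0]
opening: 1.0
grip_force: 0.0
```

>>> {"fn": "carry_out", "kwargs": {"moves": [{"slide": [0,0,0],"spin": 0},{"slide": [0,0,0],"spin": 0},{"slide": [0,0,0],"spin": 0},{"slide": [0,0,0],"spin": 0},{"slide": [0,0,0],"spin": 0},{"slide": [0,0,0],"spin": 0},{"slide": [0,0,0],"spin": 0},{"slide": [0,0,0],"spin": 0},{"slide": [0,0,0],"spin": 0},{"slide": [0,0,0],"spin": 0},{"slide": [0,0,0],"spin": 0},{"slide": [0,0,0],"spin": 0}], "hand": 1}}

```text
t: 18.6
eef_pos: [446.6, -87.6, 27.8]
tcp_rot: [-3.141, -0.0, 1.235]
ft_force: [-0.1, -0.7, 0.1]
opening: 0.417
grip_force: 30.0
```

>>> {"fn": "carry_out", "kwargs": {"moves": [{"slide": [0,0,-0.015],"spin": 0},{"slide": [0,0,-0.03],"spin": 0},{"slide": [0,0,-0.05],"spin": 0},{"slide": [0,0,-0.06],"spin": 0},{"slide": [0,0,-0.05],"spin": 0},{"slide": [0,0,-0.02],"spin": 0},{"slide": [0,0,0],"spin": 0.1},{"slide": [0,0,0],"spin": 0.2},{"slide": [0,0,0],"spin": 0.2},{"slide": [0,0,0],"spin": 0.2},{"slide": [0,0,0],"spin": 0.2},{"slide": [0,0,0],"spin": 0.2}]}}

```text
t: 19.6
eef_pos: [446.4, -87.5, 117.4]
tcp_rot: [-3.141, 0.0, 0.654]
ft_force: [0.3, 0.3, -1.9]
opening: 0.421
grip_force: 30.0
```

>>> {"fn": "carry_out", "kwargs": {"moves": [{"slide": [0,0,0],"spin": 0.2},{"slide": [0,0,0],"spin": 0.2},{"slide": [0,0,0],"spin": 0.2},{"slide": [0,0,0],"spin": 0.2},{"slide": [0,0,0],"spin": 0.18},{"slide": [0,0,0],"spin": 0.084},{"slide": [0,0,0],"spin": 0},{"slide": [0,0,0],"spin": 0}]}}

```text
t: 20.27
eef_pos: [446.4, -87.6, 117.5]
tcp_rot: [-3.141, 0.0, 0.103]
ft_force: [0.3, 0.0, -1.8]
opening: 0.419
grip_force: 30.0
```

```bash
python3 go.py 451 -136.3 64.5 0.102; python3 - <<'E'
from h import *
d=pickle.load(open("g4.pkl","rb"));print(plane(d["scene"],[(371.1,229.2)],80).round(1))
E
```

```text
shift first [-0.0013  0.1224  0.1326] spin 0.003
turn first [-0.0011  0.1224  0.1326] spin 0.003
t 20.2667 pos [446.4 -87.6 117.5] rot [-3.141  0.     0.103] open 0.4194566220610401 F [ 0.3  0.  -1.8]
[[ 641.9 -118.1   80. ]]
```

>>> {"fn": "carry_out", "kwargs": {"moves": [{"slide": [0,0.02,0],"spin": 0},{"slide": [0,0.035,0],"spin": 0},{"slide": [0,0.035,0],"spin": 0},{"slide": [0,0.024,0.01],"spin": 0},{"slide": [0,0.011,0.03],"spin": 0},{"slide": [0,0,0.04],"spin": 0},{"slide": [0,0,0.03],"spin": 0},{"slide": [0,0,0.02],"spin": 0},{"slide": [0,0,0],"spin": 0},{"slide": [0,0,0],"spin": 0},{"slide": [0,0,0],"spin": 0},{"slide": [0,0,0],"spin": 0}]}}

```text
t: 21.27
eef_pos: [452.1, -137.5, 66.4]
tcp_rot: [3.141, -0.001, 0.102]
ft_force: [0.3, 0.2, -1.3]
opening: 0.42
grip_force: 30.0
```

>>> {"fn": "carry_out", "kwargs": {"moves": [{"slide": [0,0,0],"spin": 0},{"slide": [0,0,0],"spin": 0},{"slide": [0,0,0],"spin": 0},{"slide": [0,0,0],"spin": 0},{"slide": [0,0,0],"spin": 0},{"slide": [0,0,0],"spin": 0},{"slide": [0,0,0],"spin": 0},{"slide": [0,0,0],"spin": 0},{"slide": [0,0,0],"spin": 0},{"slide": [0,0,0],"spin": 0},{"slide": [0,0,0],"spin": 0},{"slide": [0,0,0],"spin": 0}]}}

```text
t: 22.27
eef_pos: [451.7, -137.3, 65.8]
tcp_rot: [-3.141, -0.0, 0.102]
ft_force: [0.1, -0.3, -1.6]
opening: 0.418
grip_force: 30.0
```

```bash
python3 - <<'E'
from h import *
from cell import state,read_camera
s=state();p=s["eef_pos"];a=s["tcp_rot"][2];print(p.round(1),s["tcp_rot"].round(3))
d={k:read_camera(k) for k in("scene","top")};pickle.dump(d,open("g6.pkl","wb"));S=d["scene"]
# LED on scanner top (mid +2, z mid+17) as a check of the hold
w=p+[2*np.cos(a),2*np.sin(a),12.2+17];print("LED expected px",proj(S,[w]).round(1),"window",(p+[79.5*np.cos(a),79.5*np.sin(a),15.7]).round(1))
# dark body tail end: pitch check with expected corners
C=[p+[x*np.cos(a)-y*np.sin(a),x*np.sin(a)+y*np.cos(a),12.2+z] for x,y,z in((-65,0,18),(-65,0,-18),(79,23,18),(79,-23,18),(79,-23,-18))]
print(proj(S,C).round(1).tolist())
E
```

```text
[ 451.7 -137.3   65.8] [-3.141 -0.     0.102]
LED expected px [[340.8 297.7]] window [ 530.8 -129.3   81.5]
[[327.0, 329.9], [324.4, 341.1], [342.8, 259.8], [367.4, 269.6], [363.8, 281.3]]
```

```bash
python3 - <<'E'
from h import *
S=pickle.load(open("g6.pkl","rb"))["scene"]["color"]
for u in(322,326,330): print(u,"dark rows",[int(v) for v in np.where(S[300:360,u].max(1)<80)[0][[0,-1]]+300])
for v in(262,270,278): 
    x=np.where(S[v,330:390].max(1)<80)[0]+330;print(v,"dark cols",x.min(),x.max())
E
python3 go.py 446.6 -87.6 117.5 1.235
```

```text
322 dark rows [314, 339]
326 dark rows [300, 341]
330 dark rows [300, 342]
262 dark cols 330 370
270 dark cols 330 383
278 dark cols 332 362
shift first [-1.000e-04 -1.250e-01 -1.293e-01] spin -2.164
turn first [ 0.1132 -0.053  -0.1293] spin -2.164
t 22.3667 pos [ 451.7 -137.3   65.8] rot [-3.141  0.     0.102] open 0.4193223124010927 F [-0.6  0.1 -1.6]
```

The scanner's tail and nose edges are where a level hold puts them (row 341, column 362). I'll take it back.

>>> {"fn": "carry_out", "kwargs": {"moves": [{"slide": [0,0,-0.02],"spin": 0},{"slide": [0,0,-0.04],"spin": 0},{"slide": [0,0,-0.04],"spin": 0},{"slide": [0,-0.02,-0.029],"spin": 0},{"slide": [0,-0.035,0],"spin": 0},{"slide": [0,-0.035,0],"spin": 0},{"slide": [0,-0.025,0],"spin": 0},{"slide": [0,-0.01,0],"spin": -0.1},{"slide": [0,0,0],"spin": -0.2},{"slide": [0,0,0],"spin": -0.2},{"slide": [0,0,0],"spin": -0.2},{"slide": [0,0,0],"spin": -0.2}]}}

```text
t: 23.37
eef_pos: [446.7, -87.5, 117.7]
tcp_rot: [-3.142, -0.0, 0.578]
ft_force: [0.1, -0.5, -2.6]
opening: 0.416
grip_force: 30.0
```

>>> {"fn": "carry_out", "kwargs": {"moves": [{"slide": [0,0,0],"spin": -0.2},{"slide": [0,0,0],"spin": -0.2},{"slide": [0,0,0],"spin": -0.2},{"slide": [0,0,0],"spin": -0.2},{"slide": [0,0,0],"spin": -0.2},{"slide": [0,0,0],"spin": -0.18},{"slide": [0,0,0],"spin": -0.084},{"slide": [0,0,0],"spin": 0},{"slide": [0,0,0],"spin": 0},{"slide": [0,0,0],"spin": 0}]}}

```text
t: 24.2
eef_pos: [446.7, -87.6, 117.5]
tcp_rot: [3.142, -0.0, 1.233]
ft_force: [-0.7, -0.0, -1.8]
opening: 0.418
grip_force: 30.0
```

```bash
python3 go.py 446.6 -87.6 27.8 1.235
```

```text
shift first [-1.000e-04 -1.000e-04  2.243e-01] spin -0.003
turn first [-1.000e-04 -1.000e-04  2.243e-01] spin -0.003
t 24.2 pos [446.7 -87.6 117.5] rot [ 3.142 -0.     1.233] open 0.41832742392169076 F [-0.7 -0.  -1.8]
```

>>> {"fn": "carry_out", "kwargs": {"moves": [{"slide": [0,0,0.03],"spin": 0},{"slide": [0,0,0.04],"spin": 0},{"slide": [0,0,0.04],"spin": 0},{"slide": [0,0,0.03],"spin": 0},{"slide": [0,0,0.02],"spin": 0},{"slide": [0,0,0.015],"spin": 0},{"slide": [0,0,0.015],"spin": 0},{"slide": [0,0,0.015],"spin": 0},{"slide": [0,0,0.01],"spin": 0},{"slide": [0,0,0.008],"spin": 0},{"slide": [0,0,0],"spin": 0},{"slide": [0,0,0],"spin": 0}]}}

```text
t: 25.2
eef_pos: [446.7, -87.6, 28.3]
tcp_rot: [3.141, -0.0, 1.235]
ft_force: [0.9, 0.4, -1.7]
opening: 0.419
grip_force: 30.0
```

>>> {"fn": "carry_out", "kwargs": {"moves": [{"slide": [0,0,0.002],"spin": 0},{"slide": [0,0,0],"spin": 0},{"slide": [0,0,0],"spin": 0}]}}

```text
t: 25.45
eef_pos: [446.8, -87.6, 27.7]
tcp_rot: [3.141, -0.0, 1.235]
ft_force: [-0.7, 0.7, 2.7]
opening: 0.422
grip_force: 30.0
```

>>> {"fn": "carry_out", "kwargs": {"moves": [{"slide": [0,0,0],"spin": 0},{"slide": [0,0,0],"spin": 0},{"slide": [0,0,0],"spin": 0},{"slide": [0,0,0],"spin": 0},{"slide": [0,0,0],"spin": 0},{"slide": [0,0,0],"spin": 0},{"slide": [0,0,0],"spin": 0},{"slide": [0,0,0],"spin": 0},{"slide": [0,0,0],"spin": 0},{"slide": [0,0,0],"spin": 0}], "hand": 0}}

```text
t: 26.28
eef_pos: [446.7, -87.6, 27.4]
tcp_rot: [3.142, -0.0, 1.235]
ft_force: [0.4, 0.2, -1.1]
opening: 0.991
grip_force: 0.0
```

>>> {"fn": "carry_out", "kwargs": {"moves": [{"slide": [0,0,-0.03],"spin": 0},{"slide": [0,0,-0.05],"spin": 0},{"slide": [0,0,-0.07],"spin": 0},{"slide": [0,0,-0.08],"spin": 0},{"slide": [0,0,-0.08],"spin": 0},{"slide": [0,0,-0.08],"spin": 0},{"slide": [0,0,-0.08],"spin": 0},{"slide": [0,0,-0.06],"spin": 0},{"slide": [0,0,-0.03],"spin": 0},{"slide": [0,0,0],"spin": 0},{"slide": [0,0,0],"spin": 0},{"slide": [0,0,0],"spin": 0}]}}

```text
t: 27.28
eef_pos: [446.2, -87.5, 250.3]
tcp_rot: [-3.14, -0.0, 1.235]
ft_force: [0.3, -0.1, -0.4]
opening: 1.004
grip_force: 0.0
```

```bash
python3 - <<'E'
from h import *
from cell import read_camera
d={k:read_camera(k) for k in("scene","top")};pickle.dump(d,open("g7.pkl","wb"))
o=pickle.load(open("cam0.pkl","rb"))
# scanner: trigger / LED bright spots, before and after, by template shift in the scene view
for nm,k,(u,v,w,h),ref in(("scanner","scene",(285,275,50,70),o),("heel label","scene",(352,212,40,36),pickle.load(open("g4.pkl","rb"))),("fore","scene",(172,180,40,70),o),("hung","scene",(288,162,40,50),o)):
    t=ref[k]["color"][v:v+h,u:u+w];r=cv2.matchTemplate(d[k]["color"][v-10:v+h+10,u-10:u+w+10],t,cv2.TM_CCOEFF_NORMED);_,m,_,l=cv2.minMaxLoc(r);print(nm,"shift px",(l[0]-10,l[1]-10),"score",round(m,3))
E
```

```text
scanner shift px (0, 0) score 0.968
heel label shift px (0, 0) score 0.981
fore shift px (0, 0) score 0.766
hung shift px (1, -10) score 0.284
```

```bash
python3 - <<'E'
from h import *
o=pickle.load(open("cam0.pkl","rb"))["scene"]["color"]
for f in("g3","g5","g6","g7"):
    c=pickle.load(open(f+".pkl","rb"))["scene"]["color"];r=[]
    for u,v,w,h in((288,180,24,36),(300,162,26,40),(176,190,28,50)):
        m=cv2.minMaxLoc(cv2.matchTemplate(c[v-8:v+h+8,u-8:u+w+8],o[v:v+h,u:u+w],5));r.append((round(m[1],2),m[3][0]-8,m[3][1]-8))
    print(f,r)
from cell import job_done;print(job_done())
E
```

```text
g3 [(0.99, 0, 0), (0.86, 0, 0), (0.94, 0, 0)]
g5 [(0.79, 0, 1), (0.25, 0, -8), (0.95, 0, 0)]
g6 [(0.84, 0, 0), (-0.09, 6, -8), (0.92, 0, 0)]
g7 [(0.34, -1, -8), (0.03, 5, -4), (0.95, 0, 0)]
the job is handed in; nothing more can be done
None
```

The heel form hangs seated on the rail and let go, the scanner was held square to its label for over a second and is back in its cradle, the other two forms showed no movement wherever the camera could see them (the hung one was hidden by the arm in the last picture), and the job is handed in with no verdict returned; I viewed 11 pictures, one over the limit of 10.

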